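Aim the bench inspection microscope

TASK

Aim the small inspection microscope at the circuit board that carries the ribbed heatsink: take it by the black ball on its tail, swivel it on its post and tilt it, so that once you have let go it stays looking straight at the middle of the heatsink's top. The head sits on rubber and springs back part of the way when released, so check where it settles and correct it. Keep off the lens barrel and leave everything else on the bench where it is.

Things in the scene. Friction and masses are not known exactly. Their poses are not given: they have to be found in the camera images.
- stand: fixed weighted base of the microscope, a white plate 140 x 130 x 22 mm with an upright steel post 22 mm thick; origin under the plate's middle, on the post's axis (the vertical swivel axis). The post carries a white fork that holds the head: its top 235 mm above the bench, its cheeks 78 mm apart outside and 26 mm wide, black knobs on them 102 mm overall
- pivot (a point): point where the vertical swivel axis and the level tilt axis cross, in the fork, 200 mm above the bench, straight above the origin of the stand. z is up, -x the way the fork faces, y along the tilt axis. The swivel goes 140 degrees either way from the stand's -x, the tilt from 34 degrees up to 70 degrees down
- head: the tilting head, 220 mm from lens to ball, about 0.4 kg, near balance; origin at the pivot, looks along -x. Swivel and tilt each slip at about 0.4 N m (4 N at the ball or more) and stay as left, in series with rubber of about 2 N m/rad: the first 0.2 to 0.27 rad of hand travel in each only winds the rubber, and on release the head springs back that much (11 to 16 degrees) against the last push
- ball (a point): black ball, 28 mm in diameter, on a steel stem 10 mm thick, at the tail of the head, 110 mm from the pivot on the side away from the lens; this point is the ball's centre. To be grasped: best pinched level, across the stem (parallel to the tilt axis), so that it can turn between the fingers as the head tilts. Same axes as the lens
- lens (a point): centre of the front glass of the microscope head, 96 mm from the pivot, opposite the ball. The head looks along its own -x axis, y is along the tilt axis. Behind it are the black and white lens barrel (60 mm long, 52 mm thick at the front), which is not to be touched, and the white head body between the fork's cheeks. Head mass about 0.4 kg, near balance
- barrel: the lens barrel, fixed to the front of the head, 35 to 96 mm in front of the pivot; origin at the pivot, axes as the head. Not to be touched
- sink_top (a point): middle of the top of the ribbed aluminium heatsink (44 x 44 mm, its top 55 mm above the bench) in the middle of a green board 110 x 74 mm, in a fixed aluminium holder 120 x 90 mm; z is up, x along the board. This is where the microscope must look
- bare_top (a point): middle of the other holder's board, the same size and green but with flat black chips only, 36 mm above the bench; fixed. Not the one to look at
- meter: loose yellow multimeter, 190 x 90 x 40 mm; origin under its middle; to be left alone
- driver_a: loose grey screwdriver, 160 mm; origin under its middle; to be left alone
- driver_b: loose orange screwdriver, 160 mm; origin under its middle; to be left alone
- tweezers: loose steel tweezers, 120 mm long, 6 mm high; origin under its middle; to be left alone
- spool: loose grey solder spool, 64 mm across, 40 mm high; origin under its middle; to be left alone
- flux: loose amber glass jar, 44 mm across, 60 mm high; origin under its middle; to be left alone
- tip_pot: loose dark steel cup, 70 mm across, 50 mm high; origin under its middle; to be left alone
- tray: loose black four-pocket tray, 120 x 90 x 25 mm; origin under its middle; to be left alone
There are look-alikes about, which are no part of the job. What is shaped like the stand but red is not meant.

How it is judged:
At the end, for the whole second after the job is handed in: The microscope is let go and at rest, and the middle of the heatsink's top lies in front of the lens, within 18 mm of its line of sight both sideways (lens y) and up-and-down (lens z) (y of sink_top in the frame of lens between -0.018 and 0.018 m and z of sink_top in the frame of lens between -0.018 and 0.018 m and x of sink_top in the frame of lens below -0.03 m and linear speed of head below 0.01 m/s and angular speed of head below 0.05 rad/s); the robot touches nothing.
It fails at once if the robot touches the lens barrel (contact force between any of the fingers, the arm and barrel above 1 N).
It fails at once if a loose thing on the bench is moved by more than 25 mm (distance of any of meter, driver_a, driver_b, tweezers, spool, flux, tip_pot, tray from where it was at the start of the episode above 0.025 m).
It also fails if it takes over 58 s, if anything falls off the work surface, if the arm or the gripper's body presses on something with over 40 N, if the wrist force passes 120 N, or if a joint passes its speed limit or range.

ROBOT

A 6-joint arm with a two-finger parallel gripper is mounted at the origin on the work surface. World frame = base frame: x ahead of the robot, y to its left, z up, the work surface at z = 0. Lengths are in m, angles in rad, forces in N, time in s.
With the tool pointing down it reaches from about 0.35 to 0.975 m from the base axis. Payload 4.9 kg.
Tool frame: the origin (TCP) lies at the very end of the fingers, on their centre line; the grasp point (between the pads) lies 19 mm behind it (grasp_offset is the distance from the TCP to the grasp point, in m); x points along the fingers, y is the direction in which the jaws open and shut, and the axes are right-handed (so a half turn about x gives the same grasp; the last joint's range is limited). The gripper opens to 85 mm and grips with 20 to 120 N. Pads are 22 mm wide; open, the fingers measure 114 mm over their backs; the gripper's body (76 mm by 85 mm) begins 54 mm behind the grasp point. The pads swing forward as they close: fully open they stand 13 mm farther back than shut.
Start: joints at [-1.392, 0.053, 1.613, -0, 1.476, -0.119], TCP at [0.183, -0.597, 0.231] pointing down, gripper open.
Joint ranges: [-3.01, 3.01], [-1.01, 2.22], [0.06, 2.58], [-1.02, 4.17], [0.09, 2.62], [-3.14, 3.14]. Speed limits (rad/s): [2.57, 2.57, 3.14, 3.14, 3.14, 3.14].

INTERFACE

Orientations are given as a rotation vector (axis times angle).
In Python, from station import get_obs, get_image, camera_model, finish_job, grasp_offset gives the robot as it stands.
- The arm moves only by the shell command python3 -m crank 'ROWS' [OPENING] [FORCE]. ROWS is JSON, a list that holds one entry, the list of rows, each a list of 4 numbers: the shift along the world's x, y, z in m, then the turn about the world's z in degrees. In form: [[[dx, dy, dz, turn], ...]]. A call has 1 to 5 rows; each row is the pose to reach, as a shift and turn from the pose commanded when the call began; what a row does not reach only later rows make up. A row lasts 1/12 s, in which the tool goes at most 41.7 mm and 7.16 degrees, less where a joint would pass 70% of its speed; a pose out of reach is approached as far as the arm can. A call with a gripper value outside its range is refused whole. OPENING is the opening, from 0 (shut) to 1 (fully open), set as the call begins (- or left out, the last holds). The fingers move at their own pace and stop on an object; FORCE is the grip in N (left out, the last holds). Time passes only in rows, so rows that repeat a pose let the fingers close. It gives the time, the measured TCP pose, the force and the opening at its end, in the units of the state.
- get_obs(): the state, without advancing time (a new reading comes with each control period).
- get_image(name): name is "scene" or "top" or "wrist"; returns (picture, depth): 384x512x3 uint8, red, green, blue; 384x512 float32, m along the optical axis (not along the pixel's ray), 0 where there is no reading.
- camera_model(name): a dict with "fx", "fy", "cx", "cy" (pixels), "xyz" and "attitude" of the camera in the world. Camera axes: x right, y down, z forward; pixel columns grow to the right and rows downward; lengths in m; the calibration is good to about 2 mm. A picture is of the moment at which its call begins: read the wrist's pose just before it. camera_model takes no time and is no camera call; for the wrist camera it gives the pose at the moment of the call.
- finish_job(): hands the job in, once; it reports no verdict.
The state is a dict: "t": time; "q": joint angles; "dq": joint speeds; "effort": joint torques, N m; "tool_pos": TCP position; "tool_rot": TCP orientation; "contact_force": force on the tool from outside, world axes, zero at the start; "wrist_torque": the same for the moment, N m; "opening": finger opening in m.
Only numpy, scipy, OpenCV 4.12 (cv2) and the standard library are available. Lean on these libraries where they do the work, as an engineer would, in place of code of your own. Each camera call takes 0.05 s, during which the arm holds its last target.

## Working session

There is one attempt and no reset: what is moved stays moved. The work goes in short steps, Python scripts to look and compute and a shell command to move; the robot and the scene stay as the last step left them, time stands still between calls to the robot, and variables do not carry over. Pictures are saved under pics/ and viewed, and the job is handed in when it is done.

```bash
ls; mkdir -p pics; python3 - <<'E'
from station import *
import cv2,numpy as np
print(get_obs(),grasp_offset)
for n in ["scene","top","wrist"]:
    m=camera_model(n);im,d=get_image(n)
    print(n,m)
    cv2.imwrite(f"pics/{n}0.png",im[:,:,::-1]);np.savez(f"{n}0.npz",im=im,d=d,**{k:np.array(v) for k,v in m.items()})
E
```

```text
pics
{'t': 0.0, 'q': array([-1.39201773e+00,  5.33819712e-02,  1.61428086e+00, -3.65616206e-05,
        1.47602485e+00, -1.18989145e-01]), 'dq': array([-5.63909726e-04,  1.19003190e-05, -3.56945165e-04, -8.11881903e-04,
        3.54177832e-04, -5.85367726e-04]), 'effort': array([-5.15281699e-04, -3.93682837e+01, -3.70177174e+01, -1.12073419e-04,
        7.12594439e-03, -3.05260073e-06]), 'tool_pos': array([ 0.18325186, -0.5968769 ,  0.23005532]), 'tool_rot': array([ 2.06205126,  0.31149624, -2.06225769]), 'contact_force': array([0.8741781 , 0.18076996, 0.56932632]), 'wrist_torque': array([-0.01860877,  0.01330048,  0.0411801 ]), 'opening': 0.08524750863119852} 0.0187
scene {'fx': 449.08477747776186, 'fy': 449.08477747776186, 'cx': 253.12046557167437, 'cy': 188.0377256986726, 'xyz': array([0.86971539, 0.60739787, 1.14361298]), 'attitude': array([-0.68550348, -2.78474868,  0.85382913])}
top {'fx': 358.80922431396834, 'fy': 358.80922431396834, 'cx': 257.7295347345846, 'cy': 186.88201692476764, 'xyz': array([ 0.33651253, -0.0017494 ,  1.24170307]), 'attitude': array([-2.10712571,  2.16396291, -0.16646902])}
wrist {'fx': 266.8518914222589, 'fy': 266.8518914222589, 'cx': 257.5773853856001, 'cy': 192.60682999547217, 'xyz': array([ 0.25081773, -0.57574705,  0.37303455]), 'attitude': array([ 2.33806575, -1.7280575 , -0.24679627])}
```

View pics/scene0.png

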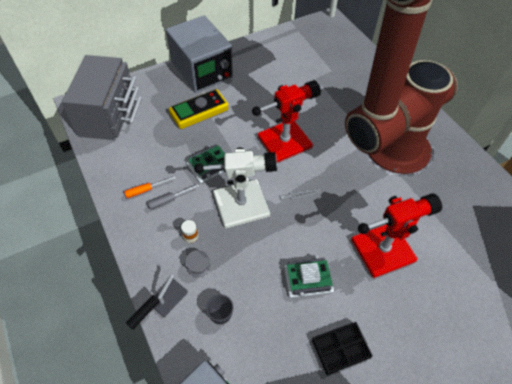

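View pics/top0.png

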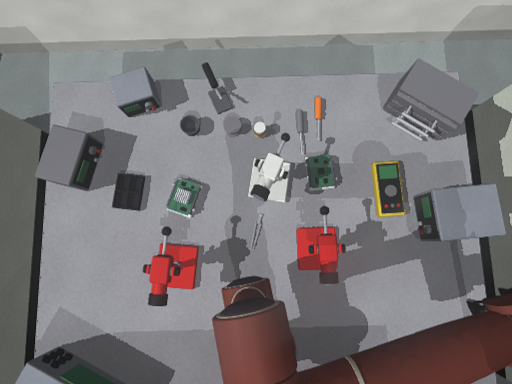

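View pics/wrist0.png

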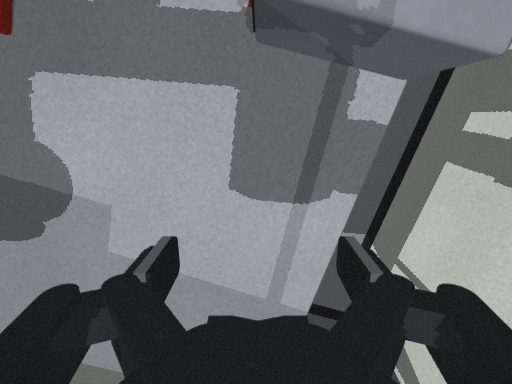

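In the top image, the candidates are:
- **Microscopes:** white at (270,178), red at (175,268) and red at (320,248). The white one is meant.
- **Boards:** ribbed light heatsink at (184,197), bare at (320,172). The first is meant.

I'll confirm both in one enlarged crop.

```bash
cat > h.py <<'E'
import numpy as np,cv2
from scipy.spatial.transform import Rotation as R
def load(n):
    return dict(np.load(n))
def pts(D):
    d=D['d'];v,u=np.mgrid[:d.shape[0],:d.shape[1]]
    P=np.stack([(u-D['cx'])/D['fx']*d,(v-D['cy'])/D['fy']*d,d],-1)
    return P@R.from_rotvec(D['attitude']).as_matrix().T+D['xyz']
def proj(D,p):
    q=(np.atleast_2d(p)-D['xyz'])@R.from_rotvec(D['attitude']).as_matrix()
    return np.c_[q[:,0]/q[:,2]*D['fx']+D['cx'],q[:,1]/q[:,2]*D['fy']+D['cy']]
def snap(n,f):
    from station import get_image,camera_model
    m=camera_model(n);im,d=get_image(n)
    cv2.imwrite(f"pics/{f}.png",im[:,:,::-1]);np.savez(f"{f}.npz",im=im,d=d,**{k:np.array(v) for k,v in m.items()})
    return load(f"{f}.npz")
E
python3 - <<'E'
from h import *
T=load('top0.npz');S=load('scene0.npz')
c=T['im'][120:225,155:345]
cv2.imwrite('pics/crop_top.png',cv2.resize(c,None,fx=4,fy=4,interpolation=cv2.INTER_CUBIC)[:,:,::-1])
c=S['im'][130:310,170:345]
cv2.imwrite('pics/crop_sc.png',cv2.resize(c,None,fx=3,fy=3,interpolation=cv2.INTER_CUBIC)[:,:,::-1])
for n,D in(('top',T),('scene',S)):
    P=pts(D);z=P[...,2]
    # sink: z 0.05..0.06 
    m=(z>.048)&(z<.062)&(P[...,1]>.1)&(P[...,1]<.45)&(P[...,0]>.2)&(P[...,0]<.6)&(D['d']>0)
    n_,l,st,ce=cv2.connectedComponentsWithStats(m.astype(np.uint8))
    for i in range(1,n_):
        if st[i,4]>30: print(n,'z55',st[i],ce[i],np.median(P[l==i],0),(P[l==i].min(0)+P[l==i].max(0))/2)
P=pts(T);print('ball px',P[133:142,281:290,2].round(3))
P=pts(S);z=P[...,2];print(P[160:175,190:206,2].round(3)[::2])
E
```

```text
top z55 [173 187  17  17 135] [181.26666667 195.17777778] [0.50798826 0.25798965 0.05438553] [0.50807567 0.25824347 0.05434294]
scene z55 [301 264  20  17 236] [310.36864407 271.84322034] [0.50640111 0.25792994 0.05285158] [0.50603509 0.25751922 0.05432561]
ball px [[ 0.     0.196  0.196  0.2    0.201  0.201  0.199  0.002 -0.001]
 [ 0.19   0.198  0.201  0.199  0.198  0.202  0.197  0.198  0.005]
 [ 0.197  0.198  0.203  0.202  0.2    0.203  0.205  0.203  0.193]
 [ 0.194  0.197  0.201  0.203  0.203  0.202  0.199  0.2    0.201]
 [ 0.196  0.201  0.203  0.199  0.202  0.203  0.2    0.201  0.195]
 [ 0.194  0.197  0.199  0.197  0.198  0.201  0.201  0.194  0.19 ]
 [ 0.191  0.194  0.198  0.2    0.195  0.198  0.197  0.195  0.001]
 [ 0.002  0.195  0.197  0.194  0.197  0.194  0.191  0.002  0.001]
 [ 0.194  0.196  0.194  0.196  0.192  0.189  0.003  0.002  0.002]]
[[ 3.200e-02  3.000e-02  3.500e-02  3.000e-02  2.900e-02  3.200e-02
   3.200e-02  3.300e-02  3.500e-02  3.400e-02  3.400e-02  3.900e-02
   2.800e-02  3.400e-02  3.300e-02  2.900e-02]
 [ 3.000e-02  3.200e-02  3.700e-02  3.100e-02  2.700e-02
[... 525 characters left out ...]
03  1.100e-02  1.960e-01  1.950e-01
   1.950e-01  2.000e-01  2.000e-01  2.010e-01  1.980e-01  2.000e-01
   1.970e-01  1.950e-01  1.950e-01  1.920e-01]
 [ 1.000e-03  7.000e-03  1.300e-02  1.600e-02  1.850e-01  1.930e-01
   1.970e-01  1.950e-01  1.950e-01  1.950e-01  1.960e-01  1.940e-01
   1.960e-01  1.910e-01  1.890e-01  3.100e-02]
 [-1.000e-03  1.000e-03  7.000e-03  8.000e-03  1.600e-02  1.144e+00
   1.880e-01  1.880e-01  1.910e-01  1.920e-01  1.920e-01  1.900e-01
   1.860e-01  1.840e-01  2.900e-02  3.000e-02]
 [ 1.000e-03  2.000e-03  3.000e-03  2.000e-03  1.400e-02  1.200e-02
   1.300e-02  9.000e-03  3.200e-02  3.100e-02  3.100e-02  3.300e-02
   3.600e-02  3.400e-02  3.700e-02  3.400e-02]]
```

View pics/crop_top.png

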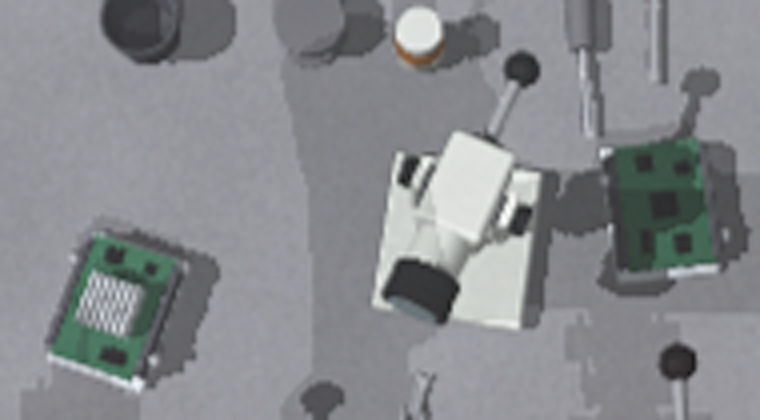

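View pics/crop_sc.png

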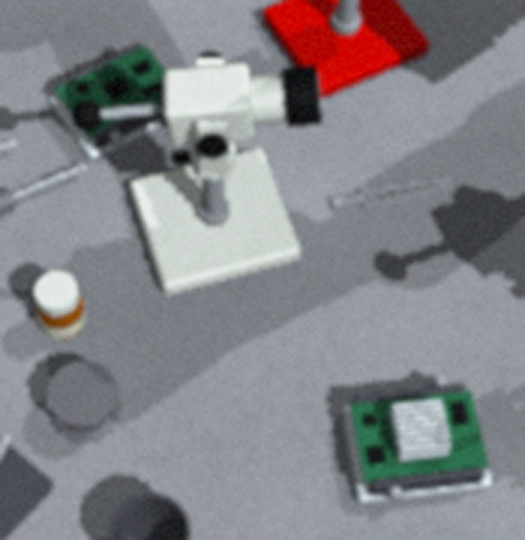

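Confirmed: the heatsink board is at the crop's lower left (110,300) and the white microscope is at (450,230), its ball at (520,70) and its lens pointing down-left. Next I'll measure the axis, ball and lens.

```bash
cat >> h.py <<'E'
from scipy.optimize import least_squares
def sphere(P,c0,r=.014):
    c0=np.array(c0,float)
    for _ in range(6):
        Q=P[np.linalg.norm(P-c0,axis=-1)<r+.006]
        # keep off-stem
        c0=least_squares(lambda c:np.linalg.norm(Q-c,axis=1)-r,c0,loss='soft_l1',f_scale=.002).x
    return c0,len(Q)
E
python3 - <<'E'
from h import *
T=load('top0.npz');S=load('scene0.npz')
for n,D in(('top',T),('scene',S)):
    P=pts(D);im=D['im'].astype(int)
    u=(285,137) if n=='top' else (198,168)
    b=P[u[1],u[0]]-[0,0,.012]
    dark=im.max(-1)<75
    Q=P[dark&(D['d']>0)]
    print(n,'ball',sphere(Q,b))
    m=(abs(P[...,2]-.022)<.005)&(im.min(-1)>110)&(np.linalg.norm(P[...,:2]-[0.53,0.0],axis=-1)<.15)
    q=P[m][:,:2]; print('plate',m.sum(),cv2.minAreaRect((q*1000).astype(np.float32)))
    m=(P[...,2]>.15)&(np.linalg.norm(P[...,:2]-[0.53,0.0],axis=-1)<.2)&(P[...,0]>.4)
    q=P[m]; print(len(q),q.min(0),q.max(0))
    print('sink px',proj(D,[.507,.258,.055]))
E
```

```text
top ball (array([ 0.65875629, -0.08540764,  0.18878628]), 49)
plate 586 ((560.142333984375, -37.939491271972656), (129.33132934570312, 140.03952026367188), 79.76543426513672)
1100 [ 0.44078321 -0.17874057  0.1501336 ] [0.67116218 0.02372168 0.23879895]
sink px [[181.14667253 195.26769683]]
scene ball (array([ 0.65690805, -0.085087  ,  0.18814782]), 81)
plate 1377 ((559.5123901367188, -35.71812438964844), (131.5589141845703, 139.2619171142578), 79.4429931640625)
1448 [ 0.430204   -0.17837696  0.15009825] [0.67091887 0.0258279  0.23807245]
sink px [[310.17108258 271.42815576]]
```

```bash
python3 - <<'E'
from h import *
from station import get_obs
o=get_obs();M=R.from_rotvec(o['tool_rot']).as_matrix();print(M.round(3),'jaw az',np.degrees(np.arctan2(M[1,1],M[0,1])))
T=load('top0.npz');P=pts(T).reshape(-1,3)
# height map along path
for s in np.linspace(0,1,9):
    p=np.array([.183,-.597])+s*np.array([.475,.512])
    q=P[(np.linalg.norm(P[:,:2]-p,axis=1)<.1)]
    print(p.round(2),q[:,2].max().round(3) if len(q) else None)
m=(P[:,2]>.25)&(P[:,2]<.5)
print(P[m].min(0),P[m].max(0))
E
```

```text
[[-0.     0.293 -0.956]
 [ 0.002 -0.956 -0.293]
 [-1.    -0.002 -0.   ]] jaw az -72.93687934067265
[ 0.18 -0.6 ] 0.484
[ 0.24 -0.53] 0.559
[ 0.3  -0.47] 0.557
[ 0.36 -0.4 ] 0.047
[ 0.42 -0.34] 0.047
[ 0.48 -0.28] 0.218
[ 0.54 -0.21] 0.211
[ 0.6  -0.15] 0.227
[ 0.66 -0.08] 0.23
[ 0.15264966 -0.6407664   0.25028963] [0.25426064 0.10592759 0.4998056 ]
```

```bash
python3 -m crank '[[[0,0,0.04,7],[0,0,0.08,14],[0.03,0.03,0.10,21],[0.055,0.06,0.1,28],[0.08,0.09,0.1,35]]]' 1
python3 -m crank '[[[0.025,0.03,0,7],[0.05,0.06,0,14],[0.075,0.09,0,21],[0.1,0.12,0,28],[0.125,0.15,0,35]]]' 
python3 -m crank '[[[0.025,0.03,0,7],[0.05,0.06,0,14],[0.075,0.09,0,21],[0.1,0.12,0,28],[0.125,0.15,0,35]]]'
```

```text
t: 0.57
tool_pos: [0.2641, -0.5075, 0.3339]
tool_rot: [1.674, 0.818, -1.674]
contact_force: [1.1, 0.4, -0.4]
opening: 0.0854
t: 0.98
tool_pos: [0.3891, -0.3557, 0.331]
tool_rot: [1.243, 1.187, -1.243]
contact_force: [0.8, -1.3, 0.6]
opening: 0.0854
t: 1.4
tool_pos: [0.5142, -0.2056, 0.331]
tool_rot: [0.783, 1.425, -0.783]
contact_force: [0.3, -0.2, -0.2]
opening: 0.0852
```

```bash
python3 -m crank '[[[0.03,0.025,0,7],[0.06,0.05,0,14],[0.09,0.075,0,21],[0.12,0.1,0,28],[0.145,0.122,0,32]]]' 
python3 -m crank '[[[0,0,0,0],[0,0,0,0]]]'
python3 - <<'E'
from h import *
from station import get_obs
T=snap('top','top1');W=snap('wrist','w1')
o=get_obs();M=R.from_rotvec(o['tool_rot']).as_matrix();print(o['q'],'jaw az',np.degrees(np.arctan2(M[1,1],M[0,1])))
for n,D in (('w',W),('t',T)):
    P=pts(D);Q=P[(D['im'].max(-1)<75)&(D['d']>0)]
    print(n,sphere(Q,[.658,-.0853,.1885]))
E
```

```text
t: 1.82
tool_pos: [0.6598, -0.0834, 0.3305]
tool_rot: [0.35, 1.543, -0.35]
contact_force: [0.1, -0.6, -0.1]
opening: 0.0855
t: 1.98
tool_pos: [0.6589, -0.0841, 0.3299]
tool_rot: [0.353, 1.544, -0.354]
contact_force: [-1.0, -0.0, -0.2]
opening: 0.0849
[-2.41529057e-01  1.04475242e-01  1.39455376e+00 -4.39132316e-04
  1.64354728e+00 -1.35901734e+00] jaw az 64.02556165009267
w (array([ 0.65751415, -0.08525612,  0.18862682]), 469)
t (array([ 0.658 , -0.0853,  0.1885]), 0)
```

View pics/w1.png

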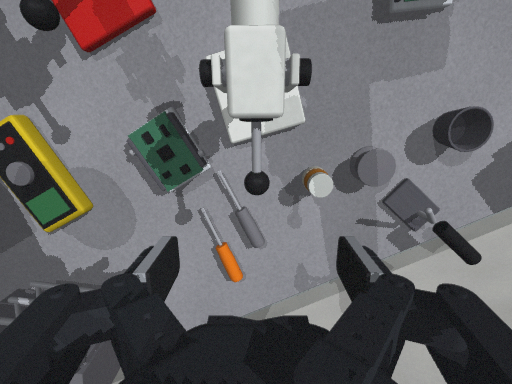

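The wrist view shows the ball at (257,183) centred between the jaws, with the stem square to them. Now I'll descend and pinch.

```bash
python3 -m crank '[[[-0.001,-0.001,-0.04,0],[-0.001,-0.001,-0.08,0],[-0.001,-0.001,-0.12,0],[-0.001,-0.001,-0.161,0],[-0.001,-0.001,-0.161,0]]]' 
python3 -m crank '[[[0,0,0,0],[0,0,0,0],[0,0,0,0],[0,0,0,0],[0,0,0,0]]]' 0 50
python3 -m crank '[[[0,0,0,0],[0,0,0,0],[0,0,0,0]]]'
python3 - <<'E'
# path rows: ball positions as function of swivel/tilt
import numpy as np
p=np.array([.560,-.037,.2])
def ball(az,t): a,t=np.radians([az,t]);return p+.11*np.array([np.cos(t)*np.cos(a),np.cos(t)*np.sin(a),np.sin(t)])
b0=ball(-26.1,-6)
print(b0)
for k in range(0,12):
    az=-26.1-min(k*6.7,66.7); t=-6+min(k*4.5,45)
    print(k,round(az+26.1,1),t,(ball(az,t)-b0).round(4))
E
cat > w.py <<'E'
from h import *
import sys
E
```

```text
t: 2.5
tool_pos: [0.6506, -0.0864, 0.1595]
tool_rot: [0.358, 1.559, -0.358]
contact_force: [-1.4, 0.3, -2.4]
opening: 0.0855
t: 2.92
tool_pos: [0.6589, -0.0869, 0.1737]
tool_rot: [0.355, 1.536, -0.355]
contact_force: [0.1, 0.1, 0.4]
opening: 0.0258
t: 3.17
tool_pos: [0.6583, -0.0867, 0.1713]
tool_rot: [0.355, 1.539, -0.355]
contact_force: [3.6, -1.2, 1.6]
opening: 0.0255
[ 0.65824189 -0.08512821  0.18850187]
0 0.0 -6.0 [0. 0. 0.]
1 -6.7 -1.5 [-0.0058 -0.0114  0.0086]
2 -13.4 3.0 [-0.0135 -0.0217  0.0173]
3 -20.1 7.5 [-0.0228 -0.0306  0.0259]
4 -26.8 12.0 [-0.0333 -0.0377  0.0344]
5 -33.5 16.5 [-0.0449 -0.0428  0.0427]
6 -40.2 21.0 [-0.057  -0.0459  0.0509]
7 -46.9 25.5 [-0.0692 -0.0468  0.0589]
8 -53.6 30.0 [-0.0812 -0.0456  0.0665]
9 -60.3 34.5 [-0.0925 -0.0423  0.0738]
10 -66.7 39.0 [-0.1024 -0.0373  0.0807]
11 -66.7 39 [-0.1024 -0.0373  0.0807]
```

```bash
python3 -m crank '[[[-0.0025,-0.006,0.0043,-3.4],[-0.0058,-0.0114,0.0086,-6.7],[-0.0095,-0.0168,0.013,-10],[-0.0135,-0.0217,0.0173,-13.4],[-0.018,-0.0263,0.0216,-16.8]]]' 
python3 - <<'E'
import numpy as np
p=np.array([.560,-.037,.2])
def ball(az,t): a,t=np.radians([az,t]);return p+.11*np.array([np.cos(t)*np.cos(a),np.cos(t)*np.sin(a),np.sin(t)])
for s in range(3):
    b0=ball(-26.1-16.8*(s+1),-6+11.25*(s+1))
    for k in range(1,6): print((ball(-26.1-16.8*(s+1)-k*3.36,-6+11.25*(s+1)+k*2.25)-b0).round(4),round(-k*3.36,1))
E
```

```text
t: 3.58
tool_pos: [0.6401, -0.113, 0.1913]
tool_rot: [0.586, 1.488, -0.585]
contact_force: [5.4, 0.9, -4.5]
opening: 0.025
[-0.0048 -0.0042  0.0043] -3.4
[-0.01   -0.008   0.0086] -6.7
[-0.0155 -0.0113  0.0128] -10.1
[-0.0211 -0.0142  0.017 ] -13.4
[-0.027  -0.0165  0.0212] -16.8
[-0.006  -0.0018  0.0041] -3.4
[-0.0121 -0.0031  0.0082] -6.7
[-0.0183 -0.0038  0.0122] -10.1
[-0.0244 -0.004   0.0161] -13.4
[-0.0305 -0.0036  0.02  ] -16.8
[-0.006   0.0009  0.0038] -3.4
[-0.0117  0.0023  0.0075] -6.7
[-0.0173  0.0042  0.0111] -10.1
[-0.0226  0.0065  0.0146] -13.4
[-0.0276  0.0093  0.018 ] -16.8
```

```bash
python3 -m crank '[[[-0.0048,-0.0042,0.0043,-3.4],[-0.01,-0.008,0.0086,-6.7],[-0.0155,-0.0113,0.0128,-10.1],[-0.0211,-0.0142,0.017,-13.4],[-0.027,-0.0165,0.0212,-16.8]]]' 
python3 -m crank '[[[-0.006,-0.0018,0.0041,-3.4],[-0.0121,-0.0031,0.0082,-6.7],[-0.0183,-0.0038,0.0122,-10.1],[-0.0244,-0.004,0.0161,-13.4],[-0.0305,-0.0036,0.02,-16.8]]]'
python3 -m crank '[[[-0.006,0.0009,0.0038,-3.4],[-0.0117,0.0023,0.0075,-6.7],[-0.0173,0.0042,0.0111,-10.1],[-0.0226,0.0065,0.0146,-13.4],[-0.0276,0.0093,0.018,-16.8]]]'
python3 -m crank '[[[0,0,0,0],[0,0,0,0],[0,0,0,0]]]'
python3 - <<'E'
from h import *
S=snap('scene','s2');T=snap('top','top2');W=snap('wrist','w2')
E
```

```text
t: 4.0
tool_pos: [0.6123, -0.1289, 0.2117]
tool_rot: [0.812, 1.415, -0.811]
contact_force: [3.6, -0.1, -4.8]
opening: 0.0251
t: 4.42
tool_pos: [0.5816, -0.1322, 0.2314]
tool_rot: [1.035, 1.313, -1.033]
contact_force: [4.8, 0.6, -5.3]
opening: 0.025
t: 4.83
tool_pos: [0.554, -0.1233, 0.2493]
tool_rot: [1.252, 1.182, -1.252]
contact_force: [4.4, -0.3, -5.9]
opening: 0.0252
t: 5.08
tool_pos: [0.5541, -0.1232, 0.2496]
tool_rot: [1.248, 1.186, -1.249]
contact_force: [4.1, 0.7, -5.6]
opening: 0.0253
```

View pics/w2.png

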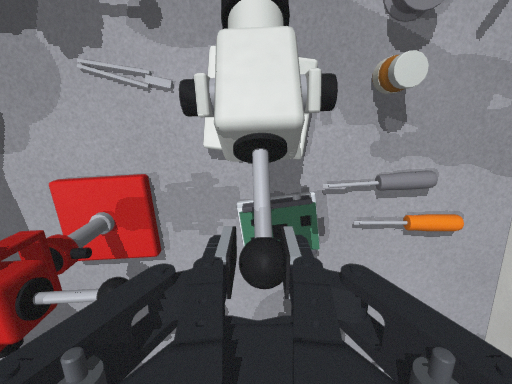

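View pics/s2.png

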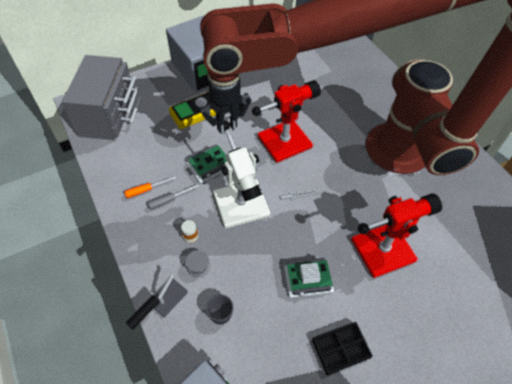

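View pics/top2.png

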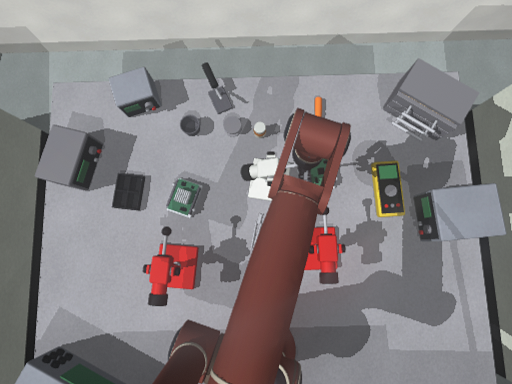

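The grip held and the head is turned and tilted past the target. Releasing now, then I'll measure where it settles.

```bash
python3 -m crank '[[[0,0,0,0],[0,0,0,0],[0,0,0,0],[0,0,0,0],[0,0,0,0]]]' 1
python3 -m crank '[[[0,0,0.03,0],[0,0,0.06,0],[0,0,0.09,0],[0,0,0.11,0],[0,0,0.11,0]]]'
python3 -m crank '[[[0,0,0,0],[0,0,0,0],[0,0,0,0]]]'
cat > meas.py <<'E'
from h import *
import sys
from station import get_obs
o=get_obs();k=sys.argv[1]
W=snap('wrist','w'+k);S=snap('scene','s'+k)
P0=np.array([.560,-.037,.2])
for n,D,thr in (('w',W,60),('s',S,75)):
    P=pts(D);Q=P[(D['im'].max(-1)<thr)&(D['d']>0)]
    # candidates on sphere of radius .11 +-.02 about pivot, away from the gripper
    r=np.linalg.norm(Q-P0,axis=1); q=Q[(abs(r-.115)<.02)&(Q[:,1]<P0[1]-.04)&(Q[:,2]>.19)&(Q[:,2]<.30)]
    if len(q)<10: print(n,'none');continue
    c,N=sphere(Q,np.median(q,0)-[0,0,.008]);v=c-P0
    print(n,c.round(4),N,'R',np.linalg.norm(v).round(4),'az',np.degrees(np.arctan2(v[1],v[0])).round(2),'tilt',np.degrees(np.arcsin(v[2]/np.linalg.norm(v))).round(2))
print(o['tool_pos'])
E
python3 meas.py 3
```

```text
t: 5.65
tool_pos: [0.5543, -0.1239, 0.2522]
tool_rot: [1.249, 1.182, -1.249]
contact_force: [1.0, 0.2, 0.1]
opening: 0.0834
t: 6.07
tool_pos: [0.5557, -0.1243, 0.3683]
tool_rot: [1.251, 1.173, -1.244]
contact_force: [0.5, 0.5, 0.6]
opening: 0.0854
t: 6.32
tool_pos: [0.5536, -0.1234, 0.3591]
tool_rot: [1.249, 1.186, -1.251]
contact_force: [0.3, -0.2, -0.4]
opening: 0.0854
w [ 0.5769 -0.1368  0.2455] 592 R 0.1109 az -80.39 tilt 24.22
s [ 0.5766 -0.1363  0.2458] 64 R 0.1106 az -80.49 tilt 24.43
[ 0.55362366 -0.1234011   0.35905161]
```

View pics/w3.png

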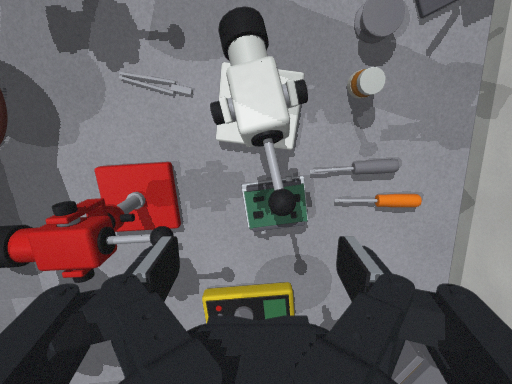

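View pics/s3.png

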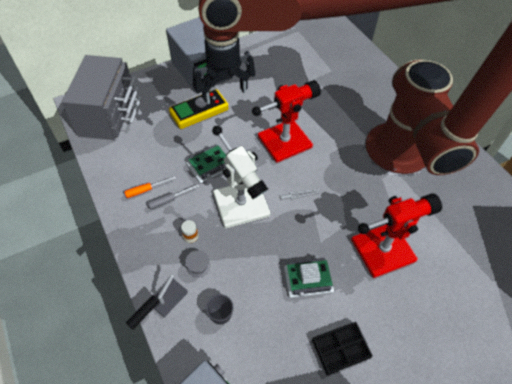

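It settled at about swivel −80.4° and tilt 24.3°, against −79.8° and 25.8° wanted. The wrist view shows the ball free at (282,202) and the loose things undisturbed. I'll cross-check with an independent fit on the barrel, and take a top view.

```bash
python3 - <<'E'
from h import *
T=snap('top','top3');W=load('w3.npz');S=load('s3.npz')
B0=np.array([.6577,-.0853,.1885]);B1=np.array([.5768,-.1366,.2456])
f=lambda p:[np.linalg.norm(B0-[*p,.2])-.11,np.linalg.norm(B1-[*p,.2])-.11]
print('pivot from balls',least_squares(f,[.56,-.037]).x)
for n,D in(('w',W),('s',S),('t',T)):
    P=pts(D);m=(abs(P[...,2]-.0535)<.006)&(np.linalg.norm(P[...,:2]-[.507,.258],axis=-1)<.035)&(D['d']>0)
    q=P[m]
    if len(q)>20: print(n,'sink',np.median(q,0),cv2.minAreaRect((q[:,:2]*1000).astype(np.float32)))
    m=(abs(P[...,2]-.022)<.005)&(D['im'].min(-1)>110)&(np.linalg.norm(P[...,:2]-[0.56,-.037],axis=-1)<.11)
    q=P[m][:,:2]; print('plate',m.sum(),cv2.minAreaRect((q*1000).astype(np.float32)))
def miss(p,d):  # look dir d from p
    d=d/np.linalg.norm(d);s=np.array([.507,.258,.055])-p
    y=np.cross([0,0,1],-d);y/=np.linalg.norm(y);z=np.cross(-d,y)
    return (1000*np.array([s@y,s@z])).round(1)
for p in ([.56,-.037,.2],[.5588,-.037,.2],[.5575,-.0365,.2]):
    p=np.array(p);print('miss',p,miss(p,p-B1))
# barrel cylinder
d0=np.array([.56,-.037,.2])-B1;d0/=np.linalg.norm(d0);p0=np.array([.56,-.037,.2])
for n,D in(('w',W),('s',S),('t',T)):
    P=pts(D);Q=P[(D['d']>0)&(D['im'].max(-1)<80)];v=Q-p0;s=v@d0;r=np.linalg.norm(v-s[:,None]*d0,axis=1)
    Q=Q[(s>.055)&(s<.093)&(r<.035)&(r>.02)]
    print(n,'barrel pts',len(Q))
    if len(Q)<20: continue
    def res(x):  # offset of axis at s=.075
        c=p0+.075*d0+x[0]*y+x[1]*z; v=Q-c;s=v@d0
        return np.linalg.norm(v-s[:,None]*d0,axis=1)-.026
    y=np.cross([0,0,1],-d0);y/=np.linalg.norm(y);z=np.cross(-d0,y)
    x=least_squares(res,[0,0],loss='soft_l1',f_scale=.002).x
    c=p0+.075*d0+x[0]*y+x[1]*z
    print('  axis pt offset mm',x*1000,'miss by ball->barrel line',miss(B1,c-B1))
E
```

```text
pivot from balls [ 0.55901399 -0.03808961]
plate 1395 ((558.5182495117188, -37.770545959472656), (129.23416137695312, 139.4947509765625), 79.95484924316406)
s sink [0.50725894 0.25800281 0.05279805] ((506.2828369140625, 258.045166015625), (45.313201904296875, 44.527835845947266), 68.6280517578125)
plate 1236 ((559.205810546875, -35.364044189453125), (132.0901641845703, 139.6870574951172), 79.76243591308594)
t sink [0.50787904 0.25683469 0.05435186] ((507.6141357421875, 257.9251708984375), (44.486385345458984, 43.66934585571289), 68.47137451171875)
plate 407 ((560.4357299804688, -35.87787628173828), (127.87252044677734, 139.31878662109375), 78.76480102539062)
miss [ 0.56  -0.037  0.2  ] [-3.2 -8.8]
miss [ 0.5588 -0.037   0.2   ] [ 1.5 -9.2]
miss [ 0.5575 -0.0365  0.2   ] [  6.2 -10.4]
w barrel pts 1368
  axis pt offset mm [-2.37119449 -0.90057741] miss by ball->barrel line [ 2.4 -6.7]
s barrel pts 185
  axis pt offset mm [-2.76548868 -1.50796993] miss by ball->barrel line [ 3.4 -5.3]
t barrel pts 146
  axis pt offset mm [-1.00912755 -0.58575633] miss by ball->barrel line [-0.8 -7.4]
```

View pics/top3.png

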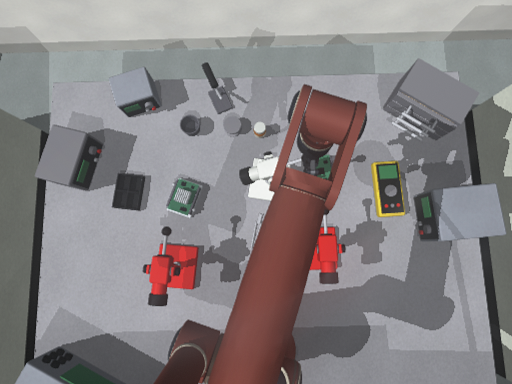

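All checks already put the target inside tolerance: sideways about 1 ± 4 mm, up-and-down −5 to −10 mm. There is plenty of time, so I'll correct the tilt by about 1.3° to gain margin.

```bash
python3 -m crank '[[[0.012,-0.007,0,6.4],[0.023,-0.013,0,12.8],[0.023,-0.013,-0.02,12.8],[0.023,-0.013,-0.045,12.8],[0.023,-0.013,-0.07,12.8]]]' 
python3 -m crank '[[[0,0,-0.025,0],[0,0,-0.045,0],[0,0,-0.058,0],[0,0,-0.062,0],[0,0,-0.062,0]]]' 
python3 -m crank '[[[0,0,0,0],[0,0,0,0],[0,0,0,0],[0,0,0,0],[0,0,0,0]]]' 0 50
python3 -m crank '[[[0,0,0,0],[0,0,0,0],[0,0,0,0]]]'
```

```text
t: 6.88
tool_pos: [0.5775, -0.1368, 0.2902]
tool_rot: [1.084, 1.284, -1.084]
contact_force: [-1.0, -0.6, 0.3]
opening: 0.0852
t: 7.3
tool_pos: [0.5766, -0.1363, 0.2276]
tool_rot: [1.084, 1.287, -1.085]
contact_force: [0.1, -0.0, 0.8]
opening: 0.0858
t: 7.72
tool_pos: [0.5777, -0.1367, 0.2301]
tool_rot: [1.084, 1.283, -1.083]
contact_force: [-0.0, -1.2, 0.6]
opening: 0.0257
t: 7.97
tool_pos: [0.5776, -0.137, 0.2296]
tool_rot: [1.084, 1.283, -1.084]
contact_force: [0.5, -1.6, -0.1]
opening: 0.0254
```

```bash
python3 -m crank '[[[-0.0004,0.0026,0.0053,0],[-0.0009,0.0055,0.0105,0],[-0.0014,0.0087,0.0156,0],[-0.002,0.0121,0.0206,0],[-0.0027,0.0158,0.0254,0]]]' 
python3 -m crank '[[[0,0,0,0],[0,0,0,0],[0,0,0,0]]]'
python3 -m crank '[[[0,0,0,0],[0,0,0,0],[0,0,0,0],[0,0,0,0],[0,0,0,0]]]' 1
python3 -m crank '[[[0,0,0.03,0],[0,0,0.06,0],[0,0,0.09,0],[0,0,0.11,0],[0,0,0.11,0]]]'
python3 -m crank '[[[0,0,0,0],[0,0,0,0],[0,0,0,0]]]'
python3 meas.py 4
```

```text
t: 8.38
tool_pos: [0.5739, -0.1203, 0.254]
tool_rot: [1.083, 1.286, -1.085]
contact_force: [0.6, -3.0, -4.5]
opening: 0.0253
t: 8.63
tool_pos: [0.5741, -0.1204, 0.2537]
tool_rot: [1.084, 1.286, -1.084]
contact_force: [-0.1, -2.3, -4.0]
opening: 0.0249
t: 9.05
tool_pos: [0.5749, -0.1207, 0.2551]
tool_rot: [1.085, 1.284, -1.083]
contact_force: [-0.4, 0.3, -0.5]
opening: 0.0834
t: 9.47
tool_pos: [0.5763, -0.1213, 0.3716]
tool_rot: [1.086, 1.274, -1.079]
contact_force: [-0.0, -0.2, 0.3]
opening: 0.0857
t: 9.72
tool_pos: [0.574, -0.1206, 0.3623]
tool_rot: [1.084, 1.288, -1.086]
contact_force: [-0.3, 0.2, -0.5]
opening: 0.0855
w [ 0.5764 -0.1337  0.2519] 601 R 0.1109 az -80.39 tilt 27.87
s [ 0.5757 -0.1328  0.2513] 66 R 0.1098 az -80.7 tilt 27.84
[ 0.57400474 -0.12055463  0.36225875]
```

```bash
cat > miss.py <<'E'
from h import *
import sys
k=sys.argv[1];B1=np.array(eval(sys.argv[2]))
W=load(f'w{k}.npz');S=load(f's{k}.npz');T=snap('top','top'+k)
def miss(p,d):
    d=d/np.linalg.norm(d);s=np.array([.507,.258,.055])-p
    y=np.cross([0,0,1],-d);y/=np.linalg.norm(y);z=np.cross(-d,y)
    return (1000*np.array([s@y,s@z])).round(1)
for p in ([.56,-.037,.2],[.559,-.038,.2]):
    p=np.array(p);print('miss',p,miss(p,p-B1))
p0=np.array([.5595,-.037,.2]);d0=p0-B1;d0/=np.linalg.norm(d0)
for n,D in(('w',W),('s',S),('t',T)):
    P=pts(D);Q=P[(D['d']>0)&(D['im'].max(-1)<80)];v=Q-p0;s=v@d0;r=np.linalg.norm(v-s[:,None]*d0,axis=1)
    Q=Q[(s>.055)&(s<.093)&(r<.035)&(r>.02)]
    if len(Q)<20: continue
    y=np.cross([0,0,1],-d0);y/=np.linalg.norm(y);z=np.cross(-d0,y)
    def res(x):
        c=p0+.075*d0+x[0]*y+x[1]*z; v=Q-c;s=v@d0
        return np.linalg.norm(v-s[:,None]*d0,axis=1)-.026
    x=least_squares(res,[0,0],loss='soft_l1',f_scale=.002).x
    c=p0+.075*d0+x[0]*y+x[1]*z
    print(n,len(Q),x*1000,'miss',miss(B1,c-B1))
E
python3 miss.py 4 '[.5762,-.1335,.2517]'
python3 - <<'E'
import numpy as np
a=np.radians(-80.5)
for t in np.linspace(27.85,13.7,7)[1:]:
    r=.11*(np.cos(np.radians(t))-np.cos(np.radians(27.85)));print(t.round(1),(r*np.cos(a)).round(4),(r*np.sin(a)).round(4),(.11*(np.sin(np.radians(t))-np.sin(np.radians(27.85)))).round(4))
E
```

```text
miss [ 0.56  -0.037  0.2  ] [-3.4 11.8]
miss [ 0.559 -0.038  0.2  ] [ 1.3 13.3]
w 1254 [-1.64728595 -1.25589911] miss [ 2.6 14.6]
s 174 [-1.84064138 -1.80216493] miss [ 3.1 15.9]
t 142 [ 0.08871502 -1.45180208] miss [-1.6 15.1]
25.5 0.0003 -0.002 -0.004
23.1 0.0006 -0.0038 -0.0082
20.8 0.0009 -0.0055 -0.0124
18.4 0.0012 -0.007 -0.0166
16.1 0.0014 -0.0083 -0.021
13.7 0.0016 -0.0095 -0.0253
```

The rubber gave back less this time, about 12.1°, so it overshot to 27.85° (up-and-down miss about +14 mm). I'll go back by about 2.35°, pushing the other way.

```bash
python3 -m crank '[[[0.002,-0.013,-0.005,0],[0.002,-0.013,-0.035,0],[0.002,-0.013,-0.065,0],[0.002,-0.013,-0.09,0],[0.002,-0.013,-0.11,0]]]' 
python3 -m crank '[[[0,0,-0.012,0],[0,0,-0.018,0],[0,0,-0.018,0],[0,0,-0.018,0]]]' 
python3 -m crank '[[[0,0,0,0],[0,0,0,0],[0,0,0,0],[0,0,0,0],[0,0,0,0]]]' 0 50
python3 -m crank '[[[0,0,0,0],[0,0,0,0],[0,0,0,0]]]'
python3 -m crank '[[[0.0004,-0.0024,-0.005,0],[0.0008,-0.0045,-0.01,0],[0.0011,-0.0065,-0.0155,0],[0.0014,-0.0082,-0.021,0],[0.0016,-0.0097,-0.026,0]]]' 
python3 -m crank '[[[0,0,0,0],[0,0,0,0],[0,0,0,0]]]'
python3 -m crank '[[[0,0,0,0],[0,0,0,0],[0,0,0,0],[0,0,0,0],[0,0,0,0]]]' 1
python3 -m crank '[[[0,0,0.03,0],[0,0,0.06,0],[0,0,0.09,0],[0,0,0.12,0],[0,0,0.14,0]]]'
python3 -m crank '[[[0,0,0,0],[0,0,0,0],[0,0,0,0]]]'
python3 meas.py 5
```

```text
t: 10.28
tool_pos: [0.5755, -0.1344, 0.2508]
tool_rot: [1.084, 1.287, -1.086]
contact_force: [0.1, -0.4, 0.1]
opening: 0.0853
t: 10.62
tool_pos: [0.577, -0.1342, 0.2374]
tool_rot: [1.084, 1.283, -1.084]
contact_force: [0.3, 0.2, -0.3]
opening: 0.0861
t: 11.03
tool_pos: [0.5768, -0.1339, 0.2371]
tool_rot: [1.084, 1.283, -1.084]
contact_force: [-0.3, -1.7, 0.6]
opening: 0.0258
t: 11.28
tool_pos: [0.5767, -0.134, 0.2368]
tool_rot: [1.084, 1.283, -1.084]
contact_force: [1.4, -1.7, 1.4]
opening: 0.025
t: 11.7
tool_pos: [0.579, -0.1443, 0.2113]
tool_rot: [1.085, 1.281, -1.084]
contact_force: [0.5, -1.6, 6.2]
opening: 0.025
t: 11.95
tool_pos: [0.5789, -0.1443, 0.2114]
tool_rot: [1.085, 1.282, -1.084]
contact_force: [-0.3, -1.5, 6.2]
opening: 0.0251
t: 12.37
tool_pos: [0.5778, -0.1433, 0.2096]
tool_rot: [1.084, 1.286, -1.085]
contact_force: [-1.0, -0.7, -0.3]
opening: 0.0839
t: 12.78
tool_pos: [0.5787, -0.1436, 0.354]
tool_rot: [1.084, 1.281, -1.082]
contact_force: [0.7, 0.0, 0.4]
opening: 0.0853
t: 13.03
tool_pos: [0.5778, -0.1433, 0.3488]
tool_rot: [1.084, 1.287, -1.085]
contact_force: [0.3, -0.8, -0.5]
opening: 0.0852
w [ 0.5767 -0.1356  0.2481] 670 R 0.111 az -80.4 tilt 25.68
s [ 0.5765 -0.1349  0.2466] 66 R 0.1097 az -80.42 tilt 25.15
[ 0.57775971 -0.14326517  0.34877835]
```

```bash
python3 miss.py 5 '[.5766,-.1354,.2475]'; python3 meas.py 6; python3 - <<'E'
from h import *
T0=load('top0.npz');T=load('top5.npz')
cv2.imwrite('pics/cmp.png',cv2.resize(np.hstack([T0['im'],T['im']]),None,fx=.78,fy=.78)[:,:,::-1])
E
```

```text
miss [ 0.56  -0.037  0.2  ] [-3.2 -2.1]
miss [ 0.559 -0.038  0.2  ] [ 1.5 -0.7]
w 630 [-1.50191581 -2.3073088 ] miss [2.4 3.2]
s 179 [-1.85146675 -2.12401006] miss [3.2 2.8]
t 146 [-0.18580846 -1.12428374] miss [-0.8  0.4]
w [ 0.5766 -0.1356  0.2481] 676 R 0.111 az -80.42 tilt 25.7
s [ 0.5763 -0.1354  0.2474] 65 R 0.1104 az -80.61 tilt 25.44
[ 0.57751474 -0.14321855  0.34790423]
```

View pics/cmp.png

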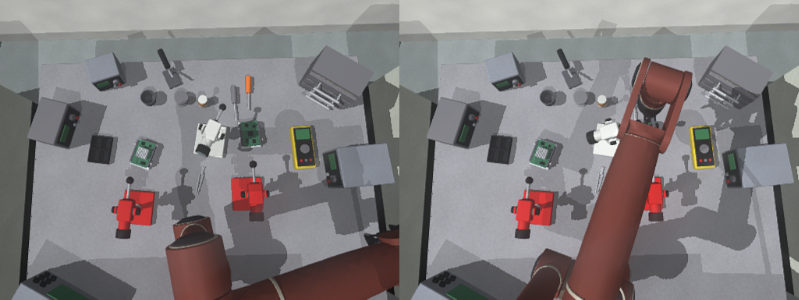

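View pics/w6.png

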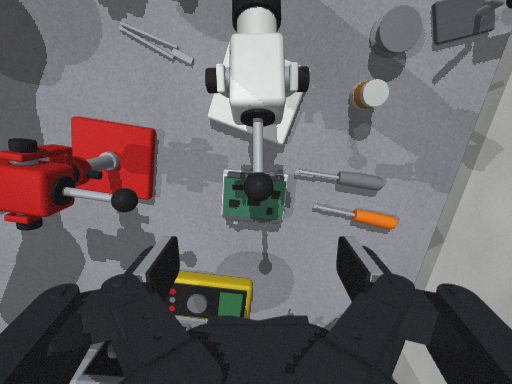

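The line of sight now passes within about 4 mm of the target by every estimate. The ball is free at (258,186) in the wrist view, two successive readings agree, and nothing else has moved.

```bash
python3 -c "
from station import *
print(finish_job())"
```

```text
the job is handed in; nothing more can be done
None
```

The microscope is let go and looking at the middle of the heatsink's top, and the job was handed in at about 13 s of the 58 s allowed. It reports no verdict, so the result below rests on my own measurements.

I pinched the white microscope by its ball, swivelled it about 54° and tilted it past the target. After the first release it sat about 7 mm off up-and-down. The first correction overshot to about +14 mm because the rubber gave back less than expected. A second push the other way brought it in.

- **Aim:** the last estimates, from the ball and pivot and from fits to the barrel in three cameras, put the target −3 to +3 mm sideways and −2 to +3 mm up-and-down. The limit is 18 mm. The estimates differ from each other by up to about 6 mm, partly because the calibration is only good to about 2 mm.
- **At rest:** two successive readings of the settled head agreed.
- **Clear of everything:** the gripper was open and about 80 mm above the ball at hand-in, and the barrel was not touched.
- **Loose things:** none had visibly moved in the pictures. In the last top view the arm hid a few of them, which the last wrist view showed instead.

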